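# Fit the check plate on the cap tester's two pegs

### The arm

A 6-joint arm with a two-finger parallel gripper is mounted at the origin on the work surface. World frame = base frame: x ahead of the robot, y to its left, z up, the work surface at z = 0. Lengths are in m, angles in degrees, forces in N, time in s.
With the tool pointing down it reaches from about 0.4 to 0.825 m from the base axis. Payload 7 kg.
Tool frame: the origin (TCP) lies midway between the tips of the shut fingers; the grasp point (between the pads) lies 19 mm behind it; z points along the fingers, y is the line along which they close (so a half turn about z gives the same grasp; the last joint's range is limited). The gripper opens to 88 mm and grips with 3 to 60 N. Pads are 19 mm wide; open, the fingers measure 130 mm over their backs; the gripper's body (78 mm by 193 mm) begins 47 mm behind the grasp point.
Start: joints at [-55.972, 20.546, 0.682, 0, -70.136, -16.507], TCP at [0.203, -0.644, 0.227] pointing down, gripper open.
Joint ranges: [-176.03, 176.03], [-82.01, 121.73], [-58.28, 71.71], [-173.87, 95.51], [-174.79, -0.11], [-173.66, 173.66]. Speed limits (degrees/s): [136.94, 136.94, 172.46, 180, 180, 180].

### API

Orientations are given as [roll, pitch, yaw] about the fixed x, y, z axes, in that order (R = Rz(yaw) Ry(pitch) Rx(roll)).
In Python, from plant import r, eyes, workorder gives the robot as it stands.
- The arm moves only by the tool step_arm, never from a script. Its argument "plan" is a list of rows, each a list of 5 numbers: the shift along the tool's x, y, z each as a share of 25 cm, from -1 to 1, then the turn about the tool's z as a share of 60 degrees, from -1 to 1, then the finger opening in mm, from 0 to 87.6. In form: [[x, y, z, turn, jaw], ...]. A call has 1 to 12 rows; each row is the pose to reach, as a shift and turn from the pose commanded when the call began, along the tool's axes at that moment; what a row does not reach only later rows make up. A row lasts 1/12 s, in which the tool goes at most 41.7 mm and 7.16 degrees, less where a joint would pass 70% of its speed; a pose out of reach is approached as far as the arm can. A call with a number of a shift or a turn outside -1 to 1 is refused whole. A call with a gripper value outside its range is refused whole. The fingers move at their own pace and stop on an object; "newtons" is the grip in N (left out, the last holds). Time passes only in rows, so rows that repeat a pose let the fingers close. It gives the time, the measured TCP pose, the force, the opening and the grip force at its end, in the units of the state.
- r.get_state(): the state, without advancing time (a new reading comes with each control period).
- eyes.capture(name): name is "scene" or "top"; returns the picture (480x640x3 uint8, red, green, blue); there is no depth.
- eyes.camera_model(name): a dict with "fov_y" (degrees; the focal length in pixels is half the picture's height over the tangent of half this angle, whatever the lens; pixels are square), "cx", "cy" (the principal point, pixels), "world_to_cam" (4x4, takes a point from world to camera coordinates). Camera axes: x right, y up, looking along -z (the intrinsics and any distortion apply to the point x, -y, -z); pixel columns grow to the right and rows downward; lengths in m; the calibration is good to about 2 mm. A picture is of the moment at which its call begins. camera_model takes no time and is no camera call.
- workorder.close_job(): hands the job in; it is judged then, once.
The state is a dict: "time_s": time; "joints": joint angles; "qd": joint speeds; "joint_torque": joint torques, N m; "tcp_pos": TCP position; "eef_rot": TCP orientation; "contact_force": force on the tool from outside, world axes, zero at the start; "moment": the same for the moment, N m; "gripper_width": finger opening in m; "gripper_force": force on a finger pad.
Only numpy, scipy, OpenCV 4.12 (cv2) and the standard library are available. Lean on these libraries where they do the work, as an engineer would, in place of code of your own. Each camera call takes 0.05 s, during which the arm holds its last target. There are 200 camera calls.

### The job

Do the morning set-up of the bottle-cap tester: take the aluminium check plate by its upright grip, lower it over the tester's two pegs so that both go through its holes, and press it down against the stiff lift pad until it sits flush on the peg carriage. The carriage is clamped somewhere along its slot, so feel for the pegs, and be gentle: never push the plate on the tester with more than 35 N. Let go of the plate and leave everything else on the bench standing where it is.

Things in the scene. Friction and masses are not known exactly. Their poses are not given: they have to be found in the camera images.
- plate: The check plate, loose: aluminium, 70 (x) x 160 (y) x 8 mm (z), 0.25 to 0.42 kg, flat on the bench at the start. Two round 12 mm through holes at x = 0, y = +55 and -55 mm. An upright grip fin on its middle is 14 mm thick (x), 60 mm long (y), from 8 to 53 mm above the underside. Origin: centre of the underside; z up. Turned half round it fits just as well.
- grip (a point): Middle of the plate's grip fin, 36 mm above the plate's underside, 17 mm below the fin's top; axes as the plate's.
- tester: The cap tester, fixed: a white base 120 (x) x 230 (y) x 14 mm with a white console 45 mm high along its +x side (x = +75 to +120 mm, 160 mm long). Origin: centre of the base's underside; z up. On the base lies the grey peg carriage, 60 (x) x 180 (y) mm, its top 32 mm above the bench, bearing two pegs and the lift pad (see slot).
- slot (a point): Mid-slot point of the tester, 32 mm above its origin; axes as the tester's. The carriage is clamped fast with its middle anywhere from -15 to +15 mm of here along y (x exact); this is not measured. Its two rigid steel pegs, 10 mm thick, stand 55 mm either side of its middle along y: straight for 26 mm up from the carriage top, then tapering to a flat 7 mm tip at 34 mm.
- lift_pad (a joint): The black round lift pad, 32 mm across, in the carriage's middle between the pegs. Value: how far it is pushed down, in m: 0 = standing 10 mm above the carriage top (as at the start), 0.010 = flush with it. It takes 9 N of downward force to move, more than the plate weighs, and stays where it is left.
- beaker: Bystander, loose: glass beaker, 68 mm across, 90 mm high. Origin: centre of its underside; z up.
- jar: Bystander, loose: small green glass jar with a white cap, 56 mm across, 75 mm high. Origin: centre of its underside; z up.
- weight: Bystander, loose: brass calibration weight with a knob, 36 mm across, 46 mm high. Origin: centre of its underside; z up.
- sample: Bystander, loose: amber sample bottle, 62 mm across, 200 mm high. Origin: centre of its underside; z up.
- captray: Bystander, loose: shallow grey tray, 100 x 140 x 30 mm. Origin: centre of its underside; z up.
Not all that is in view belongs to the job. Leave any pink or red look-alike of the plate alone.

How it is judged (in metres and radians):
On the way, in this order (a step that is already met when the one before it is completed fails the run):
1. the plate is lifted clear of the bench (height (world z) of plate above 0.085 m), for 0.1 s.
2. the plate is over both pegs, level, its underside below their tips (horizontal distance between plate and tester below 0.02 m and angle between the y axis of plate and the y axis of tester, either way round below 0.06 rad and z of plate in the frame of tester below 0.054 m and angle between plate's own z axis and vertical below 0.08 rad), for 0.1 s.
3. the plate is pressed down flush on the carriage (horizontal distance between plate and tester below 0.019 m and angle between the y axis of plate and the y axis of tester, either way round below 0.06 rad and z of plate in the frame of tester between 0.029 and 0.034 m and angle between plate's own z axis and vertical below 0.03 rad and value of joint lift_pad above 0.0085 m), for 0.2 s.
At the end, for the whole second after the job is handed in: both pegs through the plate: underside within 2 mm of the carriage top (32 mm), level within 0.03 rad, origin within 19 mm (seen from above) and y axis within 0.06 rad of the tester's; lift pad at least 8.5 mm down; plate released and at rest (all of step 3 and linear speed of plate below 0.02 m/s and angular speed of plate below 0.1 rad/s and contact force between the fingers and plate below 0.1 N); the robot touches nothing.
It fails at once if the plate is pushed on the tester with more than 35 N (contact force between plate and tester above 35 N).
It fails at once if any bystander is pushed more than 30 mm away or knocked over (distance of any of beaker, jar, weight, sample, captray from where it was at the start of the episode above 0.03 m or angle between any of beaker, jar, weight, sample, captray's own z axis and vertical above 0.4 rad).
It also fails if it takes over 72 s, if anything falls off the work surface, if the arm or the gripper's body presses on something with over 40 N, if the wrist force passes 120 N, or if a joint passes its speed limit or range.

## Working session

There is one attempt and no reset: what is moved stays moved. The work goes in short steps, Python scripts to look and compute and a tool call to move; the robot and the scene stay as the last step left them, time stands still between calls to the robot, and variables do not carry over. Pictures are saved under pics/ and viewed, at most 10 in all, crops included, and the job is handed in when it is done.

Besides the shell and the picture viewer there is one more tool, called as name(argument=value, ...) on one line, values as JSON. step_arm: Moves the arm, as the interface text tells. Its arguments: {"type":"object","properties":{"plan":{"type":"array"},"newtons":{"type":"number"}},"required":["plan"]}

```bash
mkdir -p pics; ls; python3 - <<'E'
from plant import r,eyes,workorder
import cv2
for n in("scene","top"):
    cv2.imwrite(f"pics/{n}0.png",eyes.capture(n)[:,:,::-1]); print(n,eyes.camera_model(n))
print(r.get_state())
E
```

```text
pics
scene {'fov_y': 53.519324746461976, 'cx': 316.96084807604404, 'cy': 243.4559809810003, 'world_to_cam': array([[-0.65613428,  0.75464236,  0.00164715,  0.42960006],
       [-0.52383629, -0.45702573,  0.71883449,  0.25156472],
       [ 0.54321575,  0.47078912,  0.6951793 , -1.3117114 ],
       [ 0.        ,  0.        ,  0.        ,  1.        ]])}
top {'fov_y': 45.35857698945634, 'cx': 316.623996221033, 'cy': 238.82867621653463, 'world_to_cam': array([[-0.00500914, -0.99980668,  0.01901323, -0.07376859],
       [ 0.99708815, -0.00354691,  0.07617505, -0.61447208],
       [-0.07609289,  0.01933944,  0.99691316, -1.33554029],
       [ 0.        ,  0.        ,  0.        ,  1.        ]])}
{'time_s': 0.1, 'joints': array([-5.59718939e+01,  2.05860229e+01,  6.41316100e-01, -1.85172708e-02,
       -7.01358145e+01, -1.65064846e+01]), 'qd': array([-0.01652744, -0.02365765,  0.14285342, -0.00225961,  0.02638625,
       -0.04915153]), 'joint_torque': array([-9.58398268e-04, -5.84160340e+01,  2.93752205e+01,  7.01545671e+00,
        1.02947128e-02, -5.56942882e-05]), 'tcp_pos': array([ 0.20307201, -0.64328806,  0.22574611]), 'eef_rot': array([ 1.79917851e+02, -6.18903298e-03, -1.62484678e+02]), 'contact_force': array([-0.0618781 , -0.16972162, -0.04332164]), 'moment': array([-0.01749017, -0.07528416,  0.01735981]), 'gripper_force': 0.0, 'gripper_width': 0.08807789401605025}
```

View pics/scene0.png

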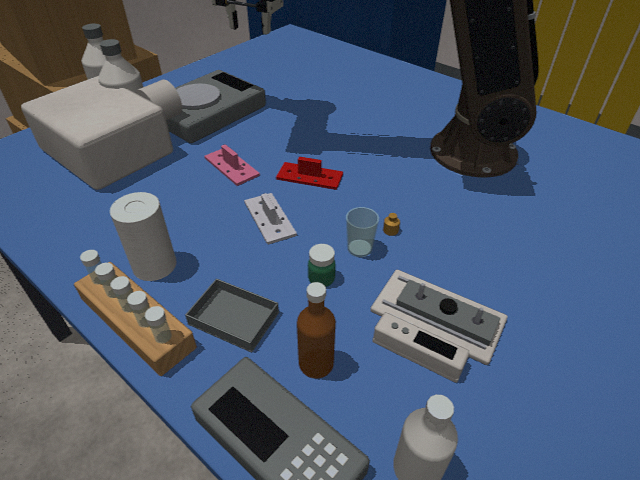

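View pics/top0.png

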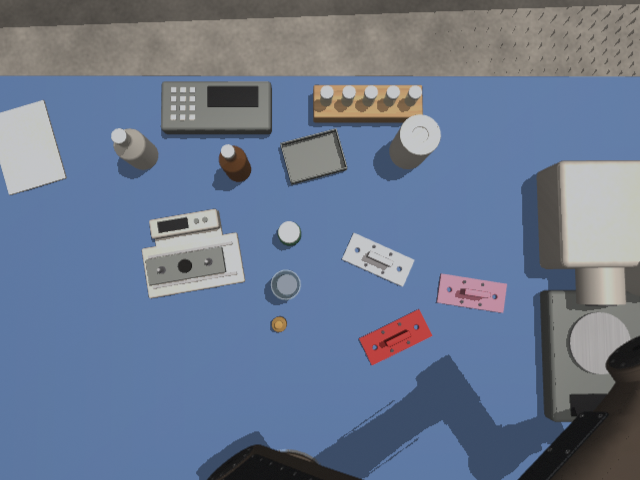

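Candidates for the plate in the top view: silver plate (378,259), pink look-alike (472,293), red look-alike (395,337). I choose the silver one and check it in a crop.

```bash
cat > h.py <<'E'
import numpy as np, cv2
from plant import r,eyes,workorder
def ray(n,uv,z):
    m=eyes.camera_model(n); f=240/np.tan(np.radians(m["fov_y"]/2)); T=m["world_to_cam"]; R=T[:3,:3]
    c=-R.T@T[:3,3]; d=R.T@np.array([(uv[0]-m["cx"])/f,-(uv[1]-m["cy"])/f,-1]); return (c+d*(z-c[2])/d[2])
def proj(n,p):
    m=eyes.camera_model(n); f=240/np.tan(np.radians(m["fov_y"]/2)); q=m["world_to_cam"]@np.r_[p,1]
    return np.array([m["cx"]+f*q[0]/-q[2],m["cy"]+f*q[1]/q[2]])
E
python3 - <<'E'
from h import *
t=cv2.imread("pics/top0.png"); 
a=cv2.resize(t[225:295,330:430],None,fx=6,fy=6,interpolation=cv2.INTER_CUBIC)[:420,:600]
b=cv2.resize(t[205:305,135:255],None,fx=5,fy=5,interpolation=cv2.INTER_CUBIC)
cv2.imwrite("pics/cp.png",a);cv2.imwrite("pics/ct.png",b)
hsv=cv2.cvtColor(t,cv2.COLOR_BGR2HSV); m=cv2.inRange(hsv,(0,0,90),(180,60,255))
for nm,(x0,y0,x1,y1),z in(("plate",(335,228,425,292),.008),("tester",(138,232,250,303),.014),("console",(145,205,225,240),.045)):
    k=np.zeros_like(m);k[y0:y1,x0:x1]=m[y0:y1,x0:x1]
    c=max(cv2.findContours(k,0,2)[0],key=cv2.contourArea); q=cv2.boxPoints(cv2.minAreaRect(c))
    W=np.array([ray("top",p,z)[:2] for p in q]); e=np.diff(W,axis=0)
    print(nm,q.round(1).tolist(),W.mean(0).round(4),np.hypot(*e.T).round(4),np.degrees(np.arctan2(e[:,1],e[:,0])).round(1))
E
```

```text
plate [[340.8999938964844, 259.1000061035156], [353.20001220703125, 231.6999969482422], [414.70001220703125, 259.3999938964844], [402.3999938964844, 286.79998779296875]] [ 0.5658 -0.2229] [0.0723 0.1615 0.0722] [ -24.7 -114.5  154.8]
tester [[137.6999969482422, 234.10000610351562], [234.60000610351562, 217.89999389648438], [245.39999389648438, 282.29998779296875], [148.39999389648438, 298.3999938964844]] [0.5704 0.2198] [0.2324 0.1555 0.2305] [ -80.6 -170.3   99.2]
console [[149.0, 209.0], [224.0, 209.0], [224.0, 239.0], [149.0, 239.0]] [0.6483 0.2264] [0.174  0.0702 0.1734] [ -90.1 -179.6   89.8]
```

View pics/cp.png

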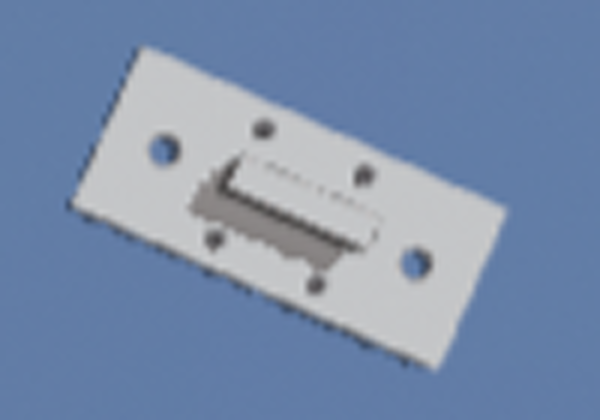

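View pics/ct.png

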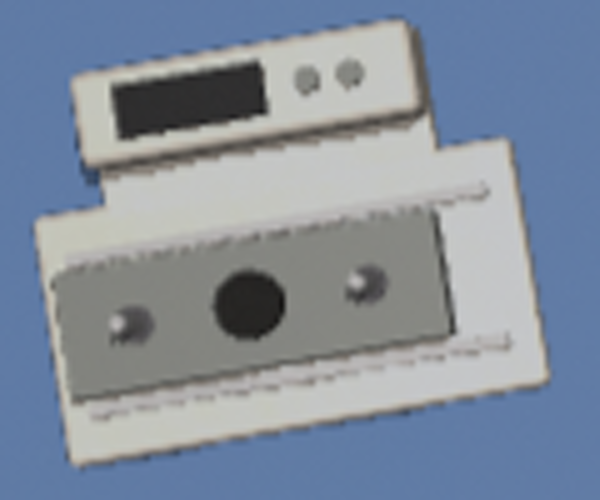

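The silver plate is the right one: plain fin, large holes at crop (164,149) and (416,263). The tester crop shows the carriage with peg tips near (118,325) and (352,283), and the pad at (250,304).

```bash
python3 - <<'E'
from h import *
P=lambda c,s,o:((c[0]+.5)/s-.5+o[0],(c[1]+.5)/s-.5+o[1])
def pt(c,s,o,z): return ray("top",P(c,s,o),z)[:2]
A=lambda v:np.degrees(np.arctan2(v[1],v[0])).round(2)
o=(330,225)
# holes: blue/dark centroids -> use outer rim at z=.008
h=[pt(c,6,o,.008) for c in((164,149),(416,263))]
print("holes",np.round(h,4),np.mean(h,0).round(4),np.linalg.norm(h[0]-h[1]).round(4),"ang y",A(h[0]-h[1]))
o=(135,205)
c=[pt(q,5,o,.032) for q in((52,272),(436,208),(456,332),(72,400))]
print("carr",np.mean(c,0).round(4),[np.linalg.norm(c[i]-c[i-1]).round(4) for i in range(4)],A(c[0]-c[1]),A(c[3]-c[2]))
print("pad",pt((250,304),5,o,.042).round(4))
t=[pt(q,5,o,.066) for q in((119,324),(353,282))]
print("tips",np.round(t,4),np.mean(t,0).round(4),np.linalg.norm(t[0]-t[1]).round(4),A(t[0]-t[1]))
b=[pt(q,5,o,.014) for q in((36,218),(512,140),(549,381),(74,465))]
print("base",np.mean(b,0).round(4),[np.linalg.norm(b[i]-b[i-1]).round(4) for i in range(4)],A(b[0]-b[1]),A(b[3]-b[2]))
# scene check of plate centre/pad/beaker
for nm,p in(("plate",(*np.mean(h,0),.008)),("pad",(*pt((250,304),5,o,.042),.042)),("tipL",(*t[0],.066)),("tipR",(*t[1],.066)),("h0",(*h[0],.008)),("h1",(*h[1],.008))): print(nm,proj("scene",p).round(1))
s=cv2.imread("pics/scene0.png")
a=cv2.resize(s[185:250,235:305],None,fx=6,fy=6,interpolation=2);b=cv2.resize(s[260:380,365:515],None,fx=5,fy=5,interpolation=2)[:600]
cv2.imwrite("pics/s2.png",cv2.resize(np.hstack([cv2.copyMakeBorder(s[185:250,235:305],0,55,0,0,0),s[260:380,365:515]]),None,fx=3.6,fy=3.6,interpolation=2))
E
```

```text
holes [[ 0.5896 -0.1731]
 [ 0.5437 -0.2733]] [ 0.5666 -0.2232] 0.1102 ang y 65.37
carr [0.553  0.2304] [np.float64(0.0605), np.float64(0.1809), np.float64(0.0589), np.float64(0.1806)] 99.31 99.81
pad [0.5521 0.2303]
tips [[0.5425 0.2845]
 [0.5612 0.1787]] [0.5519 0.2316] 0.1075 99.99
base [0.5545 0.2158] [np.float64(0.1182), np.float64(0.2276), np.float64(0.116), np.float64(0.2262)] 99.18 99.76
plate [269.2 216.5]
pad [448.3 304.8]
tipL [480.9 309. ]
tipR [423.5 285. ]
h0 [277.8 231.2]
h1 [261.3 202.8]
```

View pics/s2.png

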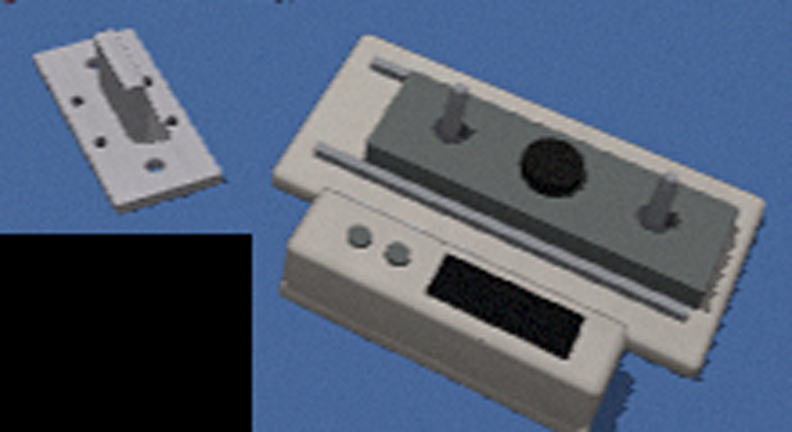

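The two views agree. The plate centre is (0.5666, -0.2232) with yaw about -24.6°. The peg middle is about (0.552, 0.2305) with yaw about 9.7°, roughly +15 mm along the slot.

step_arm(plan=[[-0.12, 0.07, 0, -0.1, 80], [-0.24, 0.145, 0, -0.2, 80], [-0.36, 0.22, 0, -0.3, 80], [-0.48, 0.29, 0, -0.4, 80], [-0.6, 0.365, 0, -0.5, 80], [-0.72, 0.44, 0, -0.6, 80], [-0.84, 0.51, 0, -0.7, 80], [-0.95, 0.58, 0, -0.8, 80], [-0.95, 0.58, 0, -0.8, 80], [-0.95, 0.58, 0, -0.8, 80]], newtons=20)

```text
time_s: 0.93
tcp_pos: [0.387, -0.4325, 0.2264]
eef_rot: [180.0, 0.0, -114.3]
contact_force: [-0.4, -0.1, 0.4]
gripper_width: 0.0804
gripper_force: 0.0
```

```bash
cat >> h.py <<'E'
def rel(tx,ty,tz,yaw):
    s=r.get_state(); y=np.radians(s["eef_rot"][2]); d=np.array([tx,ty,tz])-s["tcp_pos"]
    ex=np.array([np.cos(y),np.sin(y)]);ey=np.array([np.sin(y),-np.cos(y)])
    print("t",s["time_s"],"tcp",s["tcp_pos"].round(4),s["eef_rot"].round(2),"F",s["contact_force"].round(2),"M",s["moment"].round(2),"w",round(s["gripper_width"],4),s["gripper_force"])
    print("shares",(np.array([ex@d[:2],ey@d[:2],-d[2]])/.25).round(4),"turn",round(-((yaw-s["eef_rot"][2]+180)%360-180)/60,4))
E
python3 -c "
from h import *
rel(.5666,-.2232,.1,-114.6)"
```

```text
t 0.9333 tcp [ 0.387  -0.4325  0.2264] [ 1.7998e+02  1.0000e-02 -1.1432e+02] F [-0.42 -0.13  0.37] M [-0.    0.12 -0.03] w 0.0804 0.0
shares [-1.0587 -0.3098  0.5058] turn 0.0047
```

step_arm(plan=[[-0.13, -0.04, 0, 0, 70], [-0.26, -0.08, 0, 0, 70], [-0.39, -0.12, 0.05, 0, 70], [-0.52, -0.16, 0.1, 0, 70], [-0.65, -0.2, 0.17, 0, 70], [-0.78, -0.24, 0.24, 0, 60], [-0.9, -0.28, 0.32, 0, 60], [-1, -0.31, 0.4, 0, 50], [-1, -0.31, 0.46, 0.005, 45], [-1, -0.31, 0.5, 0.005, 45], [-1, -0.31, 0.5, 0.005, 45]])

```text
time_s: 1.85
tcp_pos: [0.5582, -0.2389, 0.0988]
eef_rot: [179.7, -0.1, -114.9]
contact_force: [-0.4, -0.6, -0.7]
gripper_width: 0.0459
gripper_force: 0.0
```

```bash
python3 - <<'E'
from h import *
rel(.5666,-.2232,.017,-114.6)
t=eyes.capture("scene");cv2.imwrite("pics/s3.png",cv2.resize(t[130:280,190:390],None,fx=4,fy=4,interpolation=2)[:,:,::-1])
E
```

```text
t 1.85 tcp [ 0.5582 -0.2389  0.0988] [ 1.7973e+02 -7.0000e-02 -1.1487e+02] F [-0.43 -0.61 -0.72] M [0.08 0.11 0.03] w 0.0459 0.0
shares [-0.0711 -0.0042  0.327 ] turn -0.0045
```

View pics/s3.png

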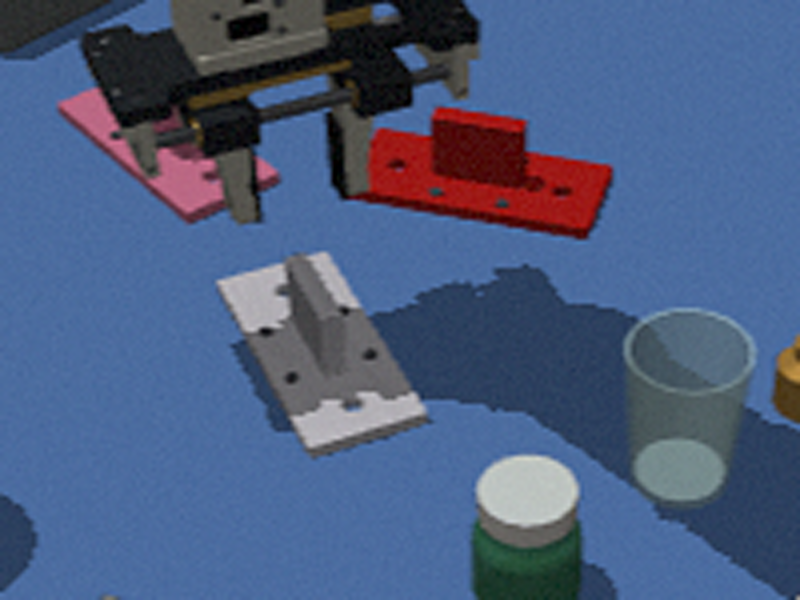

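The gripper straddles the fin (fin at crop (315,315), finger tips at (245,215) and (355,190)) and clears the look-alikes.

step_arm(plan=[[-0.05, -0.002, 0.06, 0, 45], [-0.07, -0.004, 0.13, 0, 45], [-0.07, -0.004, 0.2, 0, 45], [-0.07, -0.004, 0.26, 0, 45], [-0.07, -0.004, 0.3, 0, 45], [-0.07, -0.004, 0.325, 0, 45], [-0.07, -0.004, 0.325, 0, 45], [-0.07, -0.004, 0.325, 0, 20], [-0.07, -0.004, 0.325, 0, 5], [-0.07, -0.004, 0.325, 0, 5], [-0.07, -0.004, 0.325, 0, 5], [-0.07, -0.004, 0.325, 0, 5]], newtons=20)

```text
time_s: 2.9
tcp_pos: [0.5685, -0.223, 0.0209]
eef_rot: [-180.0, 0.0, -114.8]
contact_force: [-3.5, 1.5, 1.6]
gripper_width: 0.017
gripper_force: 1.3
```

```bash
python3 -c "
from h import *
rel(.5666,-.2232,.017,-114.6)"
```

```text
t 2.9 tcp [ 0.5685 -0.223   0.0209] [-1.7997e+02  1.0000e-02 -1.1477e+02] F [-3.46  1.49  1.6 ] M [ 0.54  1.1  -0.  ] w 0.017 1.3229592517018318
shares [0.004  0.0066 0.0155] turn -0.0029
```

step_arm(plan=[[0, 0, 0.01, 0, 0], [0, 0, 0.01, 0, 0], [0, 0, 0.01, 0, 0], [0, 0, 0.01, 0, 0], [0, 0, 0.01, 0, 0], [0, 0, 0.01, 0, 0], [0, 0, -0.05, 0, 0], [0, 0, -0.12, 0, 0], [0, 0, -0.2, 0, 0], [0, 0, -0.28, 0, 0], [0, 0, -0.28, 0, 0], [0, 0, -0.28, 0, 0]], newtons=35)

```text
time_s: 3.9
tcp_pos: [0.5689, -0.2229, 0.0911]
eef_rot: [-179.9, 0.1, -114.8]
contact_force: [-1.2, 0.0, -3.7]
gripper_width: 0.0137
gripper_force: 35.0
```

```bash
python3 -c "
from h import *
rel(.552,.2304,.16,-80.3)
print(r.get_state()['joints'])"
```

```text
t 3.9 tcp [ 0.5689 -0.2229  0.0911] [-1.7989e+02  6.0000e-02 -1.1478e+02] F [-1.2   0.03 -3.71] M [ 0.03  0.09 -0.02] w 0.0137 34.99809265136719
shares [-1.6178  0.8214 -0.2755] turn -0.5747
[-3.10760345e+00  2.12410228e+01 -1.75323417e+01 -1.82733563e-02
 -5.11051152e+01 -2.16645422e+01]
```

step_arm(plan=[[0, 0, -0.1, 0, 0], [-0.02, 0.01, -0.2, 0, 0], [-0.08, 0.04, -0.28, -0.03, 0], [-0.16, 0.08, -0.32, -0.06, 0], [-0.26, 0.13, -0.32, -0.1, 0], [-0.36, 0.18, -0.32, -0.13, 0], [-0.46, 0.235, -0.32, -0.17, 0], [-0.56, 0.285, -0.32, -0.21, 0], [-0.66, 0.335, -0.32, -0.25, 0], [-0.75, 0.38, -0.32, -0.28, 0], [-0.8, 0.41, -0.32, -0.29, 0], [-0.8, 0.41, -0.32, -0.29, 0]])

```text
time_s: 4.9
tcp_pos: [0.5582, 0.004, 0.1687]
eef_rot: [179.9, -0.0, -97.2]
contact_force: [0.3, -0.2, -2.2]
gripper_width: 0.0138
gripper_force: 35.0
```

```bash
python3 -c "
from h import *
rel(.552,.2304,.16,-80.3)"
```

```text
t 4.9 tcp [0.5582 0.004  0.1687] [ 1.7988e+02 -1.0000e-02 -9.7210e+01] F [ 0.29 -0.24 -2.18] M [-0.1   0.13  0.03] w 0.0138 34.9982625246048
shares [-0.8953  0.1383  0.035 ] turn -0.2818
```

step_arm(plan=[[-0.08, 0.01, 0, -0.03, 0], [-0.18, 0.03, 0, -0.06, 0], [-0.28, 0.045, 0, -0.09, 0], [-0.38, 0.06, 0, -0.12, 0], [-0.48, 0.075, 0, -0.15, 0], [-0.58, 0.09, 0, -0.18, 0], [-0.68, 0.105, 0, -0.21, 0], [-0.77, 0.12, 0, -0.24, 0], [-0.85, 0.13, 0, -0.27, 0], [-0.895, 0.138, 0, -0.282, 0], [-0.895, 0.138, 0, -0.282, 0], [-0.895, 0.138, 0, -0.282, 0]])

```text
time_s: 5.9
tcp_pos: [0.5532, 0.2275, 0.1691]
eef_rot: [179.9, -0.1, -80.5]
contact_force: [-1.0, -0.5, -3.4]
gripper_width: 0.0136
gripper_force: 35.0
```

```bash
python3 - <<'E'
from h import *
rel(.552,.2304,.1,-80.3)
b=eyes.capture("top");a=eyes.capture("scene")
cv2.imwrite("pics/p1.png",np.hstack([cv2.resize(b[180:320,110:270],None,fx=2.5,fy=2.5,interpolation=2),cv2.resize(a[200:340,360:520],None,fx=2.5,fy=2.5,interpolation=2)])[:,:,::-1])
E
```

```text
t 5.9 tcp [0.5532 0.2275 0.1691] [ 1.7989e+02 -5.0000e-02 -8.0470e+01] F [-1.03 -0.53 -3.39] M [0.04 0.14 0.03] w 0.0136 34.998189210891724
shares [-0.0123  0.0026  0.2764] turn -0.0029
```

View pics/p1.png

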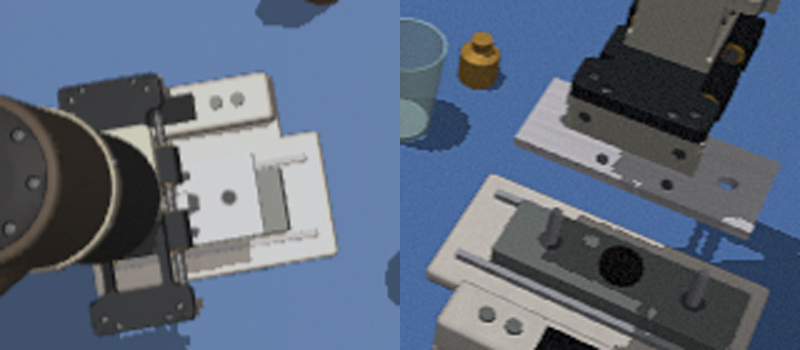

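Top crop shows the plate over the tester with its -y hole at (228,197); in the scene crop its +y hole is at (728,183), with both pegs below it. I'll descend to just above the tips and measure again.

step_arm(plan=[[-0.012, 0, 0.04, 0, 0], [-0.012, 0, 0.08, 0, 0], [-0.012, 0, 0.12, 0, 0], [-0.012, 0, 0.16, 0, 0], [-0.012, 0, 0.2, 0, 0], [-0.012, 0, 0.24, 0, 0], [-0.012, 0.002, 0.27, -0.003, 0], [-0.012, 0.002, 0.27, -0.003, 0], [-0.012, 0.002, 0.27, -0.003, 0], [-0.012, 0.002, 0.27, -0.003, 0]])

```text
time_s: 6.83
tcp_pos: [0.553, 0.231, 0.1032]
eef_rot: [-180.0, 0.0, -80.3]
contact_force: [-0.9, -0.2, -1.6]
gripper_width: 0.014
gripper_force: 35.0
```

```bash
python3 - <<'E'
from h import *
rel(.552,.2304,.085,-80.3)
b=eyes.capture("top");a=eyes.capture("scene")
cv2.imwrite("pics/p2a.png",b[:,:,::-1]);cv2.imwrite("pics/p2b.png",a[:,:,::-1])
cv2.imwrite("pics/p2.png",np.hstack([cv2.resize(b[220:290,170:250],None,fx=5,fy=5,interpolation=2),cv2.resize(a[250:320,430:510],None,fx=5,fy=5,interpolation=2)])[:,:,::-1])
E
```

```text
t 6.8333 tcp [0.553  0.231  0.1032] [-1.7996e+02  1.0000e-02 -8.0270e+01] F [-0.89 -0.17 -1.57] M [ 0.08  0.09 -0.03] w 0.014 34.99805152416229
shares [0.0015 0.0044 0.0727] turn 0.0006
```

View pics/p2.png

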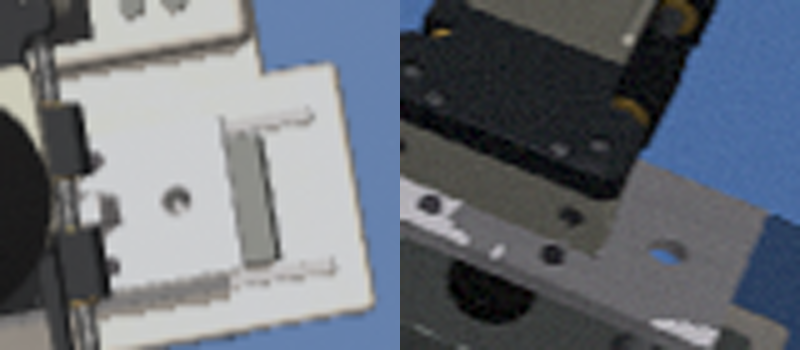

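Top crop: -y hole at (176,201) with the lit peg tip visible inside it. Scene crop: +y hole at (668,251).

```bash
python3 - <<'E'
from h import *
z=.093
a=ray("top",(204.8,259.8),z)[:2]; b=ray("scene",(483.2,299.8),z)[:2]
print("holes",a.round(4),b.round(4),np.linalg.norm(a-b).round(4),"mid",((a+b)/2).round(4),np.degrees(np.arctan2(*(b-a)[::-1])).round(2))
# pegs seen in the same cameras before: -y tip top, +y tip scene
pa=ray("top",(205.2,261.0),.066)[:2]; pb=ray("scene",(480.8,309.4),.066)[:2]
print("tips",pa.round(4),pb.round(4))
y=np.radians(9.7);u=np.array([-np.sin(y),np.cos(y)]);x=np.array([np.cos(y),np.sin(y)])
for h,p in((a,pa),(b,pb)): print("peg-hole in plate x,y mm",((p-h)@x*1e3).round(1),((p-h)@u*1e3).round(1))
E
```

```text
holes [0.5628 0.1749] [0.5455 0.2832] 0.1097 mid [0.5542 0.229 ] 99.07
tips [0.5612 0.1787] [0.5436 0.2848]
peg-hole in plate x,y mm -1.0 4.0
peg-hole in plate x,y mm -1.6 1.9
```

step_arm(plan=[[-0.004, 0.003, 0.01, 0, 0], [-0.008, 0.006, 0.025, 0, 0], [-0.008, 0.006, 0.04, 0, 0], [-0.008, 0.006, 0.055, 0, 0], [-0.008, 0.006, 0.065, 0, 0], [-0.008, 0.006, 0.072, 0, 0], [-0.008, 0.006, 0.076, 0, 0], [-0.008, 0.006, 0.08, 0, 0], [-0.008, 0.006, 0.084, 0, 0], [-0.008, 0.006, 0.084, 0, 0], [-0.008, 0.006, 0.084, 0, 0]])

```text
time_s: 7.85
tcp_pos: [0.5509, 0.2325, 0.0819]
eef_rot: [-180.0, 0.0, -80.3]
contact_force: [-0.4, -0.8, -2.6]
gripper_width: 0.0136
gripper_force: 35.0
```

```bash
python3 -c "
from h import *
rel(.5515,.2325,.075,-80.3)"
```

```text
t 7.85 tcp [0.5509 0.2325 0.0819] [-179.99    0.    -80.28] F [-0.41 -0.84 -2.59] M [ 0.03  0.14 -0.09] w 0.0136 34.99828577041626
shares [ 0.0003 -0.0023  0.0275] turn 0.0003
```

step_arm(plan=[[0, 0, 0.004, 0, 0], [0, 0, 0.008, 0, 0], [0, 0, 0.012, 0, 0], [0, 0, 0.016, 0, 0], [0, 0, 0.02, 0, 0], [0, 0, 0.024, 0, 0], [0, 0, 0.024, 0, 0], [0, 0, 0.024, 0, 0]])

```text
time_s: 8.52
tcp_pos: [0.5509, 0.2324, 0.0757]
eef_rot: [180.0, -0.0, -80.3]
contact_force: [-0.8, 0.2, -3.4]
gripper_width: 0.0141
gripper_force: 35.0
```

```bash
python3 -c "
from h import *
rel(.5515,.2325,.068,-80.3)"
```

```text
t 8.5167 tcp [0.5509 0.2324 0.0757] [ 1.7999e+02 -1.0000e-02 -8.0280e+01] F [-0.83  0.2  -3.42] M [ 0.03  0.12 -0.01] w 0.0141 34.997997879981995
shares [ 0.0001 -0.0026  0.0309] turn 0.0003
```

step_arm(plan=[[0, 0, 0.004, 0, 0], [0, 0, 0.008, 0, 0], [0, 0, 0.012, 0, 0], [0, 0, 0.016, 0, 0], [0, 0, 0.02, 0, 0], [0, 0, 0.02, 0, 0]])

```text
time_s: 9.02
tcp_pos: [0.5508, 0.2324, 0.0706]
eef_rot: [180.0, -0.0, -80.3]
contact_force: [0.6, 0.1, -3.1]
gripper_width: 0.0139
gripper_force: 35.0
```

```bash
python3 -c "
from h import *
rel(.5515,.2325,.060,-80.3)"
```

```text
t 9.0167 tcp [0.5508 0.2324 0.0706] [179.99  -0.   -80.28] F [ 0.61  0.05 -3.05] M [ 0.06  0.04 -0.01] w 0.0139 34.99805152416229
shares [ 0.0002 -0.0028  0.0422] turn 0.0003
```

step_arm(plan=[[0, 0, 0.004, 0, 0], [0, 0, 0.008, 0, 0], [0, 0, 0.012, 0, 0], [0, 0, 0.016, 0, 0], [0, 0, 0.02, 0, 0], [0, 0, 0.024, 0, 0], [0, 0, 0.028, 0, 0], [0, 0, 0.032, 0, 0], [0, 0, 0.032, 0, 0]])

```text
time_s: 9.77
tcp_pos: [0.5508, 0.2324, 0.0626]
eef_rot: [180.0, -0.0, -80.3]
contact_force: [0.5, -0.9, -3.5]
gripper_width: 0.0139
gripper_force: 35.0
```

```bash
python3 -c "
from h import *
rel(.5515,.2325,.060,-80.3)"
```

```text
t 9.7667 tcp [0.5508 0.2324 0.0626] [179.99  -0.   -80.28] F [ 0.53 -0.85 -3.49] M [0.05 0.1  0.04] w 0.0139 34.998135566711426
shares [ 0.0002 -0.0028  0.0103] turn 0.0003
```

step_arm(plan=[[0, 0, 0.004, 0, 0], [0, 0, 0.008, 0, 0], [0, 0, 0.012, 0, 0], [0, 0, 0.016, 0, 0], [0, 0, 0.02, 0, 0], [0, 0, 0.02, 0, 0]])

```text
time_s: 10.27
tcp_pos: [0.551, 0.2325, 0.0586]
eef_rot: [-180.0, 0.0, -80.3]
contact_force: [-1.8, 0.0, 4.0]
gripper_width: 0.0139
gripper_force: 35.0
```

```bash
python3 -c "
from h import *
rel(.5515,.2325,.05,-80.3)"
```

```text
t 10.2667 tcp [0.551  0.2325 0.0586] [-179.96    0.    -80.26] F [-1.78  0.03  4.03] M [-0.14  1.   -0.01] w 0.0139 35.00062108039856
shares [ 0.0005 -0.0018  0.0343] turn 0.0007
```

step_arm(plan=[[0, 0, 0.003, 0, 0], [0, 0, 0.006, 0, 0], [0, 0, 0.009, 0, 0], [0, 0, 0.012, 0, 0], [0, 0, 0.015, 0, 0], [0, 0, 0.018, 0, 0], [0, 0, 0.021, 0, 0], [0, 0, 0.024, 0, 0], [0, 0, 0.024, 0, 0]])

```text
time_s: 11.02
tcp_pos: [0.551, 0.2326, 0.0526]
eef_rot: [-180.0, 0.0, -80.3]
contact_force: [-3.4, 0.0, 5.5]
gripper_width: 0.0141
gripper_force: 35.0
```

```bash
python3 -c "
from h import *
rel(.5515,.2325,.049,-80.3)"
```

```text
t 11.0167 tcp [0.551  0.2326 0.0526] [-1.7996e+02  1.0000e-02 -8.0260e+01] F [-3.36  0.01  5.45] M [-0.17  1.07 -0.03] w 0.0141 35.000635385513306
shares [ 0.0006 -0.0019  0.0143] turn 0.0006
```

step_arm(plan=[[0, 0, 0.002, 0, 0], [0, 0, 0.004, 0, 0], [0, 0, 0.006, 0, 0], [0, 0, 0.008, 0, 0], [0, 0, 0.01, 0, 0], [0, 0, 0.01, 0, 0]])

```text
time_s: 11.52
tcp_pos: [0.551, 0.2325, 0.0518]
eef_rot: [-179.9, 0.0, -80.2]
contact_force: [-7.5, -1.4, 20.8]
gripper_width: 0.0137
gripper_force: 35.0
```

step_arm(plan=[[0, 0, 0.001, 0, 0], [0, 0, 0.002, 0, 0], [0, 0, 0.003, 0, 0], [0, 0, 0.003, 0, 0]])

```text
time_s: 11.85
tcp_pos: [0.551, 0.2325, 0.0518]
eef_rot: [-179.9, 0.0, -80.2]
contact_force: [-11.6, -3.2, 26.2]
gripper_width: 0.0138
gripper_force: 35.0
```

The plate has hit a hard stop 10 mm below where the pad was first touched, which is flush. I'll ease off the force, then open.

step_arm(plan=[[0, 0, -0.003, 0, 0], [0, 0, -0.006, 0, 0], [0, 0, -0.009, 0, 0], [0, 0, -0.009, 0, 0]])

```text
time_s: 12.18
tcp_pos: [0.551, 0.2325, 0.0519]
eef_rot: [-180.0, 0.0, -80.3]
contact_force: [-3.9, -0.1, 9.9]
gripper_width: 0.0138
gripper_force: 35.0
```

```bash
python3 - <<'E'
from h import *
rel(.5515,.2325,.0518,-80.3)
a=eyes.capture("scene")
cv2.imwrite("pics/f1.png",cv2.resize(a[260:380,360:520],None,fx=5,fy=5,interpolation=2)[:,:,::-1])
E
```

```text
t 12.1833 tcp [0.551  0.2325 0.0519] [-1.7995e+02  1.0000e-02 -8.0260e+01] F [-3.95 -0.13  9.91] M [-0.34  1.8  -0.02] w 0.0138 35.00298500061035
shares [ 0.0005 -0.0018  0.0003] turn 0.0007
```

View pics/f1.png

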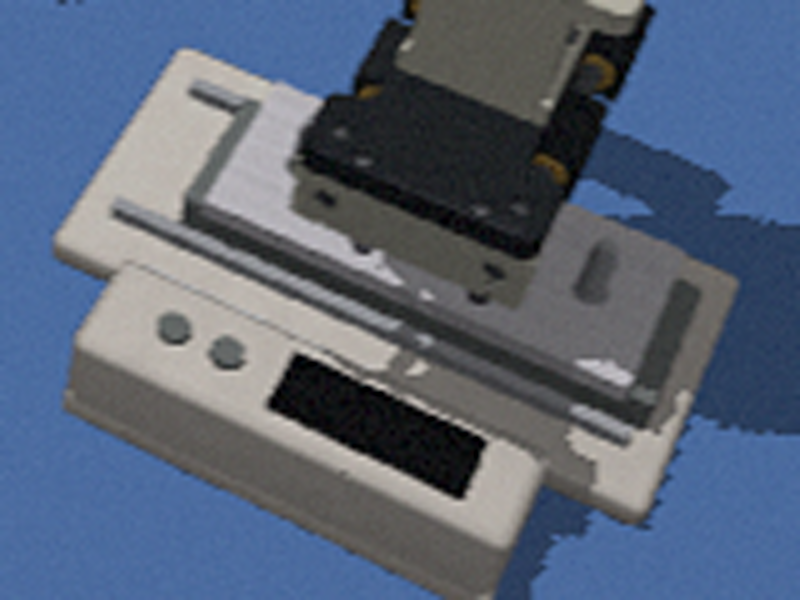

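The plate lies flush on the carriage, with the +y peg standing through its hole at (597,270). Now I'll release and retreat upward.

step_arm(plan=[[0, 0, -0.002, 0, 20], [0, 0, -0.002, 0, 30], [0, 0, -0.002, 0, 40], [0, 0, -0.002, 0, 45], [0, 0, -0.002, 0, 45], [0, 0, -0.04, 0, 45], [0, 0, -0.1, 0, 45], [0, 0, -0.2, 0, 45], [0, 0, -0.32, 0, 45], [0, 0, -0.44, 0, 45], [0, 0, -0.56, 0, 45], [0, 0, -0.56, 0, 45]])

```text
time_s: 13.23
tcp_pos: [0.5539, 0.234, 0.1984]
eef_rot: [-179.4, 0.2, -80.2]
contact_force: [1.1, 1.1, -0.1]
gripper_width: 0.045
gripper_force: 0.0
```

step_arm(plan=[[0.06, 0, 0, 0, 45], [0.16, 0, 0, 0, 45], [0.28, 0, 0, 0, 45], [0.42, 0, 0, 0, 45], [0.56, 0, 0, 0, 45], [0.68, 0, 0, 0, 45], [0.78, 0, 0, 0, 45], [0.82, 0, 0, 0, 45], [0.82, 0, 0, 0, 45], [0.82, 0, 0, 0, 45]])

```text
time_s: 14.07
tcp_pos: [0.5853, 0.0298, 0.1906]
eef_rot: [180.0, 0.0, -80.4]
contact_force: [0.1, 1.0, 0.3]
gripper_width: 0.045
gripper_force: 0.0
```

```bash
python3 - <<'E'
from h import *
rel(.5515,.2325,.0518,-80.3)
a=eyes.capture("scene");b=eyes.capture("top")
cv2.imwrite("pics/f2.png",np.hstack([cv2.resize(b[190:315,120:260],None,fx=2.8,fy=2.8,interpolation=2),cv2.resize(a[260:385,370:510],None,fx=2.8,fy=2.8,interpolation=2)])[:,:,::-1])
E
```

```text
t 14.0667 tcp [0.5853 0.0298 0.1906] [179.98   0.   -80.37] F [0.14 1.01 0.27] M [ 0.06  0.12 -0.01] w 0.045 0.0
shares [-0.822  -0.0025  0.5553] turn -0.0012
```

View pics/f2.png

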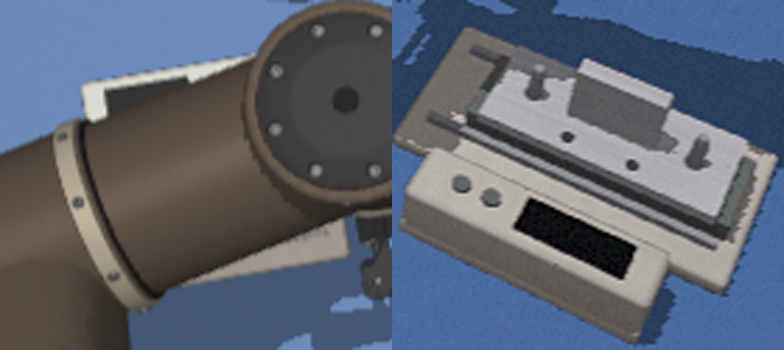

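Both pegs stand through the plate at (537,80) and (700,150). It sits flush and level, and the gripper is clear of it.

```bash
python3 -c "
from h import *
print(workorder.close_job())"
```

```text
the job is handed in; nothing more can be done
None
```

The check plate sits flush on the peg carriage with both pegs through its holes and the gripper clear. It was handed in at about 14 s; the wrist force peaked at about 29 N among the readings I took, and no verdict came back.

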